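# Pack the locksmith's call-out tray

## Robot

A 7-joint arm with a two-finger parallel gripper is mounted at the origin on a cart in front of the work surface, level with it; the furniture and walls round the work are solid. World frame = base frame: x ahead of the robot, y to its left, z up, the work surface at z = 0. Lengths are in m, angles in rad, forces in N, time in s.
With the tool pointing down it reaches from about 0.425 to 0.825 m from the base axis. Payload 3.6 kg.
Tool frame: the origin (TCP) lies where the fingers leave the gripper's body, on its centre line; the fingertips stand 73 mm ahead of it and the grasp point (between the pads) lies 54 mm ahead of it; z points along the fingers, y is the line along which they close (so a half turn about z gives the same grasp; the last joint's range is limited). The gripper opens to 85 mm and grips with 20 to 120 N. Pads are 22 mm wide; open, the fingers measure 114 mm over their backs; the gripper's body (76 mm by 85 mm) begins 54 mm behind the grasp point. The pads swing forward as they close: fully open they stand 13 mm farther back than shut.
Start: joints at [1.31, 0.615, -0.013, 1.423, 0.008, 1.103, -0.04], TCP at [0.151, -0.632, 0.304] pointing down, gripper open.
Joint ranges: [-3.12, 3.12], [-0.3, 2.06], [-1.34, 1.32], [0.26, 2.42], [-1.36, 4.5], [0.01, 1.98], [-2.84, 2.84]. Speed limits (rad/s): [2.79, 2.79, 3.14, 3.14, 3.14, 3.14, 3.14].

## Interface

Orientations are given as a unit quaternion [x, y, z, w].
In Python, from station import arm, snapshot, camera_info, ticket gives the robot as it stands. Calls block until the motion is done:
- arm.movep(position, orientation): joint-space move of the TCP to a pose.
- arm.line_to(position, velocity=0.15, ori=None): straight line of the TCP; ori=None keeps the orientation; velocity is the mean speed in m/s.
- arm.move_j(angles): joint-space move.
- arm.move_gripper(opening, effort=None): opening from 0.0 (shut) to 1.0 (fully open); effort is the grip in N (None keeps the last); returns when the fingers have stopped.
- arm.pause(seconds).
- arm.ik(position, orientation): joint angles nearest the present ones, or None.
- snapshot(name): name is "scene" or "top" or "wrist"; returns the picture (400x640x3 uint8, blue, green, red); there is no depth.
- camera_info(name): a dict with "fx", "fy", "cx", "cy" (pixels), "R" (3x3) and "t" (3): a world point X has camera coordinates R X + t; the wrist camera has in their place "T_tool_cam" (4x4, takes a point from camera to tool coordinates, whose origin is the TCP and whose axes are the flange's). Camera axes: x right, y down, z forward; pixel columns grow to the right and rows downward; lengths in m; the calibration is good to about 2 mm. A picture is of the moment at which its call begins: read the wrist's pose just before it. camera_info takes no time and is no camera call.
A pose or a line that the arm cannot do raises arm.MotionError and nothing moves.
- ticket.finish_job(): hands the job in; it is judged then, once.
Readings, each from a call of its own:
- arm.read_time(): time.
- arm.read_joint_positions(): joint angles.
- arm.read_dq(): joint speeds.
- arm.read_effort(): joint torques, N m.
- arm.read_tool_pos(): TCP position.
- arm.read_eef_rot(): TCP orientation.
- arm.read_ft_force(): force on the tool from outside, world axes, zero at the start.
- arm.read_wrist_torque(): the same for the moment, N m.
- arm.read_opening(): opening from 0.0 (shut) to 1.0 (fully open).
- arm.read_finger_force(): force on a finger pad.
Only numpy, scipy, OpenCV 4.12 (cv2) and the standard library are available. Lean on these libraries where they do the work, as an engineer would, in place of code of your own. Each camera call takes 0.05 s, during which the arm holds its last target. There are 200 camera calls.

## Task

Pack the call-out tray: put the long lock cylinder, the half lock cylinder, the large padlock and the eye loupe each into its own nest, the one whose pocket and outline match it, lying flat on the nest's floor (the loupe upright) with the long things along the pocket, either way round. Leave the small padlock and the rubber door stop where they are on the bench.

Things in the scene. Friction and masses are not known exactly. Their poses are not given: they have to be found in the camera images.
- long_cylinder: The long (double) lock cylinder: dull grey metal, a profile cylinder with a keyhole at both ends and a cam gap in the middle, 62 mm long (x), 33 mm across (y), 17 mm high, 0.16 kg. Lies on its side. Origin: centre of its underside; z up. Grasp from above at the origin, closing along y, tips about 5 mm above what it lies on (its sides are rounded).
- half_cylinder: The half lock cylinder: the same steel profile but only 41 mm long (x), a brass keyhole face at one end and a dark cam at the other; 33 mm across (y), 17 mm high, 0.1 kg. Lies on its side. Origin: centre of its underside; z up. Round barrel at +y, flat lug at -y. Grasp from above at the origin, closing along y, tips about 5 mm above what it lies on.
- padlock: The large brass padlock, lying flat: 62 mm long (x, shackle at +x), 40 mm wide (y), 18 mm high, 0.14 kg. Origin: centre of its underside, midway along the 62 mm; z up. Its solid body spans x -31 to +3 mm; grasp the body from above at x = -13 mm, fingers closing along y (40 mm).
- loupe: The eye loupe: black round cup standing upright, hollow wide mouth upward, narrower foot, 35 mm in diameter at the mouth, 28 mm high, 0.04 kg. Origin: centre of its underside; z up. Grasp from above across any diameter.
- small_padlock: Look-alike that stays on the bench: a small brass padlock lying flat, 41 mm long over its shackle (x), 26 mm wide (y), 13 mm high. Origin: centre of its underside. (The bench round the things: a tall locker stands at its left, from y = +0.33 m and x = 0.50 m on, the key machine at its right, from y = -0.33 m on; draw the arm back before swinging past the locker.)
- door_stop: Look-alike that stays on the bench: a black rubber door stop, a round solid cone 44 mm in diameter at the foot, 36 mm at its flat top, 22 mm high, a slotted steel screw in the top. Origin: centre of its underside.
- nest_long: The nest for the long lock cylinder: rectangular pocket 78 mm (y) x 49 mm (x); its floor shows the cylinder's black outline, two blocks joined by a narrow bridge. Fixed grey block 86 (x) x 85 (y) x 6.5 mm, one of four in a row (85 mm apart, any order) in the aluminium tray; pocket 4.5 mm deep. Origin: centre of its underside, below the pocket's centre, 4 mm above the bench; pocket floor 2 mm above it. z up, y along the tray, x across it.
- nest_half: The nest for the half lock cylinder: the shortest rectangular pocket, 55 mm (y) x 49 mm (x); its floor shows one plain black oblong, 39 x 33 mm. Fixed grey block 86 (x) x 85 (y) x 6.5 mm, one of four in a row (85 mm apart, any order) in the aluminium tray; pocket 4.5 mm deep. Origin: centre of its underside, below the pocket's centre, 4 mm above the bench; pocket floor 2 mm above it. z up, y along the tray, x across it.
- nest_padlock: The nest for the large padlock: rectangular pocket 78 mm (y) x 56 mm (x); its floor shows the black outline of a padlock with its open shackle bow. Fixed grey block 86 (x) x 85 (y) x 6.5 mm, one of four in a row (85 mm apart, any order) in the aluminium tray; pocket 4.5 mm deep. Origin: centre of its underside, below the pocket's centre, 4 mm above the bench; pocket floor 2 mm above it. z up, y along the tray, x across it.
- nest_round: The nest for the loupe: a round pocket 52 mm in diameter, with a black disc on its floor. Fixed grey block 86 (x) x 85 (y) x 6.5 mm, one of four in a row (85 mm apart, any order) in the aluminium tray; pocket 4.5 mm deep. Origin: centre of its underside, below the pocket's centre, 4 mm above the bench; pocket floor 2 mm above it. z up, y along the tray, x across it.
Mind the look-alikes: they are no part of the job. Leave any blue look-alike of the long_cylinder alone.

How it is judged:
At the end, for the whole second after the job is handed in: Long cylinder, half cylinder, large padlock and loupe rest released in their own nests: within 10 mm of its centre in x and in y, on the floor (4 mm), level (0.15 rad), long things along the pocket (0.4 rad, either way); small padlock and door stop within 25 mm of their start (x of long_cylinder in the frame of nest_long between -0.01 and 0.01 m and y of long_cylinder in the frame of nest_long between -0.01 and 0.01 m and z of long_cylinder in the frame of nest_long between -0.002 and 0.006 m and angle between each of long_cylinder, half_cylinder, padlock, loupe's own z axis and vertical below 0.15 rad and linear speed of each of long_cylinder, half_cylinder, padlock, loupe, small_padlock, door_stop below 0.02 m/s and angle between the x axis of long_cylinder and the y axis of nest_long, either way round below 0.4 rad and x of half_cylinder in the frame of nest_half between -0.01 and 0.01 m and y of half_cylinder in the frame of nest_half between -0.01 and 0.01 m and z of half_cylinder in the frame of nest_half between -0.002 and 0.006 m and angle between the x axis of half_cylinder and the y axis of nest_half, either way round below 0.4 rad and x of padlock in the frame of nest_padlock between -0.01 and 0.01 m and y of padlock in the frame of nest_padlock between -0.01 and 0.01 m and z of padlock in the frame of nest_padlock between -0.002 and 0.006 m and angle between the x axis of padlock and the y axis of nest_padlock, either way round below 0.4 rad and x of loupe in the frame of nest_round between -0.01 and 0.01 m and y of loupe in the frame of nest_round between -0.01 and 0.01 m and z of loupe in the frame of nest_round between -0.002 and 0.006 m and distance of each of small_padlock, door_stop from where it was at the start of the episode below 0.025 m); the robot touches nothing.
It fails at once if a look-alike (small padlock or door stop) was moved more than 25 mm (distance of any of small_padlock, door_stop from where it was at the start of the episode above 0.025 m).
It also fails if it takes over 96 s, if anything falls off the work surface, if the arm or the gripper's body presses on something with over 40 N, if the wrist force passes 120 N, or if a joint passes its speed limit or range.

## Working session

There is one attempt and no reset: what is moved stays moved. The work goes in short steps, each a Python script; the robot and the scene stay as the last script left them, time stands still between calls to the robot, and variables do not carry over. Pictures are saved under pics/ and viewed, at most 14 in all, crops included, and the job is handed in when it is done.

```bash
mkdir -p pics
python3 - <<'E'
from station import arm, snapshot, camera_info
import cv2
for n in("scene","top"):
    cv2.imwrite(f"pics/{n}0.png",snapshot(n)); c=camera_info(n); print(n,c)
print(camera_info("wrist")); print(arm.read_eef_rot(),arm.read_tool_pos(),arm.read_time(),arm.read_joint_positions())
E
```

```text
scene {'fx': 419.588617111392, 'fy': 419.588617111392, 'cx': 312.69164114121605, 'cy': 200.3425444762463, 'R': array([[-0.82771837, -0.56074507,  0.02114871],
       [-0.35468838,  0.49360851, -0.79406976],
       [ 0.43483152, -0.66476733, -0.6074586 ]]), 't': array([0.4688118 , 0.27134689, 0.59152605])}
top {'fx': 465.7282942637794, 'fy': 465.7282942637794, 'cx': 321.63611851495216, 'cy': 205.52553179012162, 'R': array([[-1.94100480e-02, -9.99811209e-01,  8.92356646e-04],
       [-9.96476325e-01,  1.92724484e-02, -8.16303024e-02],
       [ 8.15976935e-02, -2.47366036e-03, -9.96662279e-01]]), 't': array([-0.01336161,  0.60633683,  1.14895362])}
{'fx': 278.79189231075026, 'fy': 278.79189231075026, 'cx': 318.1808908640519, 'cy': 198.3268455910292, 'T_tool_cam': array([[ 1.83972172e-04, -9.58175522e-01, -2.86181124e-01,
         7.29879039e-02],
       [ 9.99999975e-01,  1.40881756e-04,  1.71159849e-04,
         2.66828956e-04],
       [-1.23683478e-04, -2.86181148e-01,  9.58175524e-01,
        -7.08941161e-02],
       [ 0.00000000e+00,  0.00000000e+00,  0.00000000e+00,
         1.00000000e+00]])}
[ 9.93112171e-01  1.17161637e-01 -1.61333578e-04 -1.15811100e-03] [ 0.15109413 -0.63165258  0.30285494] 0.1 [ 1.30950424  0.61581268 -0.01259307  1.42475465  0.00810655  1.10341429
 -0.04037863]
```

View pics/top0.png

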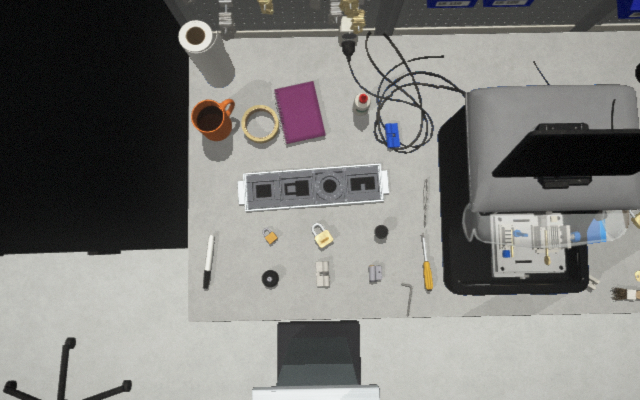

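View pics/scene0.png

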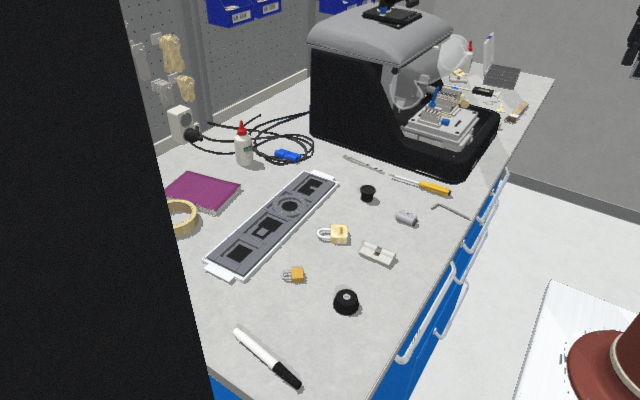

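The top view shows the tray (245–390, 165–212). The things below it are the small padlock (270,237), large padlock (322,236), loupe (381,232), door stop (270,279), long cylinder (323,275) and half cylinder (376,273). I'll enlarge that area.

Run:
```python
import cv2
i=cv2.imread("pics/top0.png")
c=cv2.resize(i[160:300,232:400],None,fx=4.28,fy=4.28,interpolation=cv2.INTER_CUBIC); print(c.shape)
cv2.imwrite("pics/crop1.png",c)
```

```text
(599, 719, 3)
```

View pics/crop1.png

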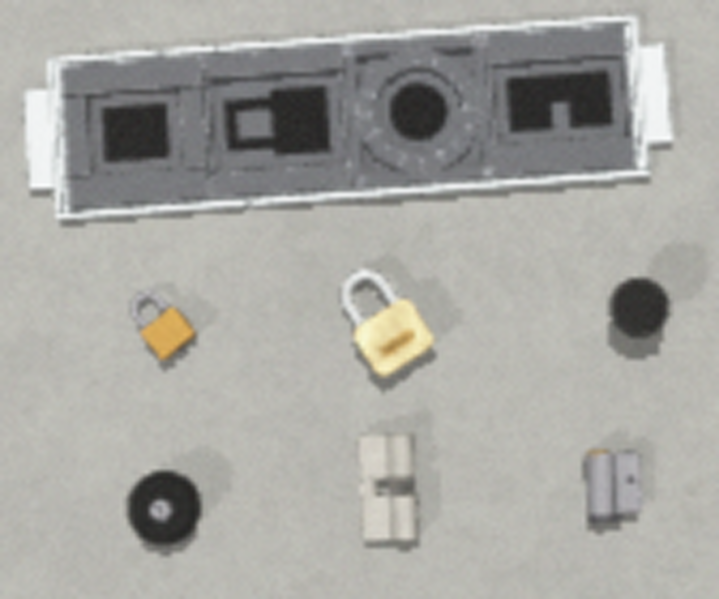

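Tray order from left to right: half (plain oblong), padlock, round, long (two blocks with a bridge). The grey long cylinder is at crop (388,490). The blue object on the cable is not part of the job. Next I'll compute positions and try IK for a retracted swing.

```bash
cat > h.py <<'E'
from station import arm, snapshot, camera_info, ticket
import numpy as np, cv2
from scipy.spatial.transform import Rotation as Ro
def down(yaw):  # tool x axis at world angle yaw, z down
    return (Ro.from_euler('z',yaw)*Ro.from_quat([1,0,0,0])).as_quat()
def px(name,u,v,z,T=None):
    c=camera_info(name)
    d=np.array([(u-c['cx'])/c['fx'],(v-c['cy'])/c['fy'],1])
    if T is None: o=-c['R'].T@c['t']; d=c['R'].T@d
    else: o=T[:3,3]; d=T[:3,:3]@d
    return o+d*(z-o[2])/d[2]
def wristT():
    M=np.eye(4); M[:3,:3]=Ro.from_quat(arm.read_eef_rot()).as_matrix(); M[:3,3]=arm.read_tool_pos()
    return M@camera_info('wrist')['T_tool_cam']
E
python3 - <<'E'
from h import *
P=dict(pad_body=(394,339,.018),pad_shk=(365,272,.010),longc=(388,490,.015),long_t=(386,434,.015),long_b=(390,545,.015),half=(613,486,.015),half_t=(612,452,.015),half_b=(614,522,.015),loupe=(639,307,.028),stop=(164,508,.022),small=(160,328,.01),
 n_half=(136,132,.006),n_pad=(278,121,.006),n_round=(418,111,.006),n_long=(560,102,.006))
for k,(u,v,z) in P.items(): print(k,px('top',(u+.5)/4.28-.5+232,(v+.5)/4.28-.5+160,z).round(4))
q=arm.read_joint_positions()
for p in [(.1,-.42,.4),(.15,-.45,.4)]:
    print(arm.ik(p,arm.read_eef_rot()))
E
```

```text
pad_body [ 0.5222 -0.0286  0.018 ]
pad_shk [ 0.5624 -0.0122  0.01  ]
longc [ 0.434  -0.0234  0.015 ]
long_t [ 0.4667 -0.0228  0.015 ]
long_b [ 0.4021 -0.0239  0.015 ]
half [ 0.4337 -0.1554  0.015 ]
half_t [ 0.4536 -0.1554  0.015 ]
half_b [ 0.4128 -0.1554  0.015 ]
loupe [ 0.538  -0.1721  0.028 ]
stop [0.4266 0.1073 0.022 ]
small [0.5315 0.1099 0.01  ]
n_half [0.6492 0.1236 0.006 ]
n_pad [0.6542 0.0383 0.006 ]
n_round [ 0.6586 -0.0458  0.006 ]
n_long [ 0.6624 -0.1312  0.006 ]
[ 1.30449869  0.17839076 -0.02175672  1.84782052  0.00421059  1.11776361
 -0.05469823]
[ 1.22333841  0.25034573 -0.02622706  1.75080629  0.00684059  1.14285466
 -0.14085853]
```

The checks agree: nest pitch is 85.4 mm against 85, the long cylinder measures 64.6 mm against 62, and the tray yaw is about 0.052. I'll swing in with the arm drawn back and refine the positions with one wrist picture.

Run:
```python
from h import *
arm.movep((.1,-.42,.4),arm.read_eef_rot())
q=np.array(arm.read_joint_positions()); q[0]=.15; q[6]=-1.4; arm.move_j(list(q)); print(arm.read_tool_pos())
arm.movep((.5,-.06,.3),down(0)); print(arm.read_time(),arm.read_joint_positions())
arm.pause(.3)
T=wristT(); i=snapshot('wrist'); np.save('T1.npy',T); cv2.imwrite('pics/w1.png',i)
c=cv2.resize(i[60:330,180:530],None,fx=2.2,fy=2.2,interpolation=cv2.INTER_CUBIC); cv2.imwrite('pics/w1c.png',c)
```

```text
[ 0.42546964 -0.07971781  0.39968768]
3.3333 [ 0.10089594  0.39323918 -0.03225446  1.84413342  0.01657169  0.90535411
 -1.51125735]
```

View pics/w1c.png

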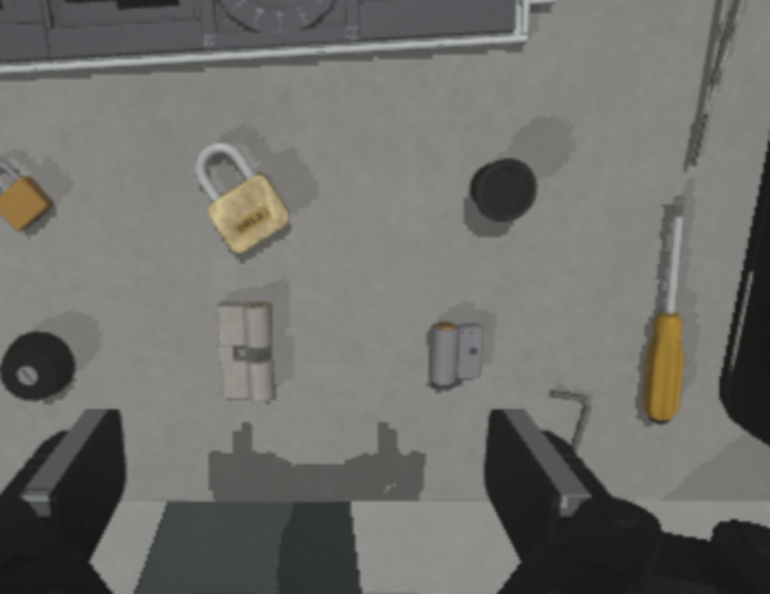

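The wrist picture shows, in crop pixels, the padlock body (249,213) with its shackle apex (212,147), long cylinder (246,352), half cylinder (457,355) and loupe mouth (504,188).

Run:
```python
from h import *
T=np.load('T1.npy')
P=dict(pad_body=(249,213,.018),pad_shk=(211,146,.010),longc=(246,352,.014),long_t=(245,304,.014),long_b=(248,400,.014),half=(457,355,.014),half_t=(458,325,.014),half_b=(457,385,.014),loupe=(504,188,.028),stop=(38,366,.011),small=(24,206,.013))
for k,(u,v,z) in P.items(): print(k,px('wrist',(u+.5)/2.2-.5+180,(v+.5)/2.2-.5+60,z,T).round(4))
```

```text
pad_body [ 0.5233 -0.0289  0.018 ]
pad_shk [ 0.5605 -0.0074  0.01  ]
longc [ 0.4361 -0.0243  0.014 ]
long_t [ 0.4673 -0.0246  0.014 ]
long_b [ 0.4034 -0.0247  0.014 ]
half [ 0.434  -0.1561  0.014 ]
half_t [ 0.4537 -0.1554  0.014 ]
half_b [ 0.4137 -0.1576  0.014 ]
loupe [ 0.5384 -0.1716  0.028 ]
stop [0.4257 0.1079 0.011 ]
small [0.5268 0.1027 0.013 ]
```

```bash
cat >> h.py <<'E'
TRAY=.0517+np.pi/2
def pick(x,y,yaw,z=.077,op=.75,N=50):
    arm.move_gripper(op); o=down(yaw)
    arm.movep((x,y,.15),o); arm.line_to((x,y,z),.15)
    arm.move_gripper(0,N); print('grip',arm.read_opening(),arm.read_finger_force(),arm.read_tool_pos()[2])
    arm.line_to((x,y,.16),.2); print('lift',arm.read_opening(),arm.read_finger_force())
def place(x,y,op,z=.085,yaw=TRAY):
    o=down(yaw); arm.movep((x,y,.16),o); arm.line_to((x,y,z),.1)
    print('held',arm.read_opening(),arm.read_ft_force(),arm.read_tool_pos())
    arm.move_gripper(op); arm.line_to((x,y,.16),.2); print('t',arm.read_time())
def look(name):
    arm.pause(.2); T=wristT(); np.save(name+'.npy',T); cv2.imwrite(f'pics/{name}.png',snapshot('wrist'))
E
python3 - <<'E'
from h import *
pick(.4355,-.0243,.01)
place(.6624,-.1312,.56)
arm.line_to((.6624,-.13,.26),.3)
look('a1')
E
```

```text
grip 0.35008825102929414 48.746735367458314 0.07832215350842173
lift 0.3514944419719072 49.66240052715875
held 0.35141182327524273 [-0.07503481  0.5579113  -2.58653366] [ 0.66257611 -0.13111897  0.08473206]
t 9.3667
```

View pics/a1.png

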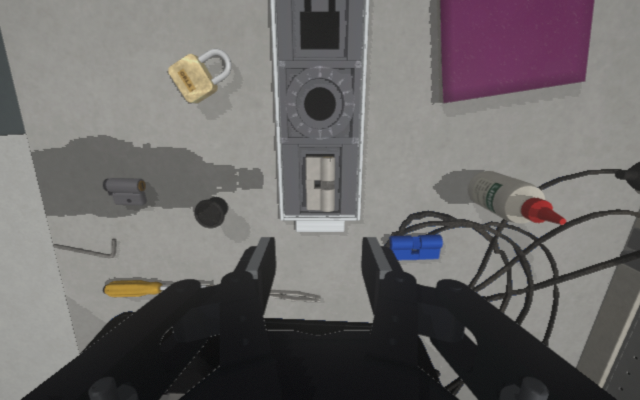

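The long cylinder lies in its nest at (319,184), nicely inside the pocket. The blue look-alike at (416,247) is untouched. Next are the half cylinder, padlock and loupe.

Run:
```python
from h import *
T=np.load('a1.npy')
print('round nest',px('wrist',320.5,104,.006,T),'long',px('wrist',319,184,.02,T))
pick(.434,-.156,.02)
place(.6492,.1236,.56)
th=.57
pick(.5233+.001*np.cos(th),-.0289+.001*np.sin(th),th,z=.079,op=.85)
d=-.013*np.array([np.cos(TRAY),np.sin(TRAY)])
place(.6542+d[0],.0383+d[1],.62,z=.0865)
arm.line_to((.654,-.02,.26),.3)
look('a2')
```

```text
round nest [ 0.65852272 -0.04596535  0.006     ] long [ 0.66149528 -0.13264466  0.02      ]
grip 0.36449157426584206 49.001042917370796 0.07821981265254055
lift 0.3650740212403518 49.63306177407503
held 0.36068452709496474 [ 0.82028279 -0.12892598 -1.05486049] [0.64934246 0.12373638 0.08477443]
t 16.2833
grip 0.4513724767857856 50.93981444835663 0.08024751680166706
lift 0.45164864892590967 50.33739924430847
held 0.4529635769813383 [-1.31727972 -0.35983338  0.45917459] [0.65459345 0.02537949 0.08627508]
t 21.5417
```

View pics/a2.png

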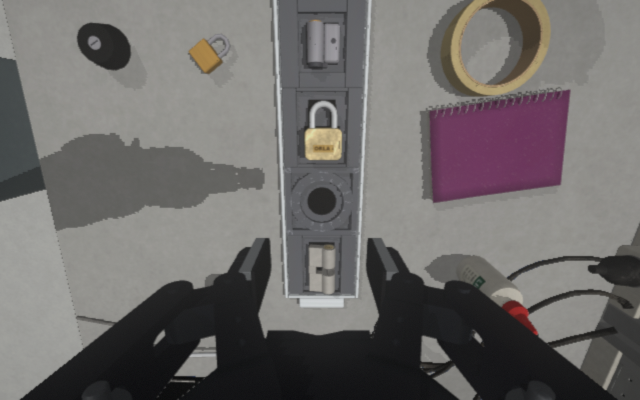

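The half cylinder (323,43) and padlock (323,130) are in their nests. Now the loupe.

Run:
```python
from h import *
pick(.5383,-.1718,TRAY,z=.081,op=.8,N=25)
place(.6585,-.0459,.6,z=.089)
arm.movep((.56,-.02,.34),down(0)); look('a3')
i=cv2.imread('pics/a3.png'); cv2.imwrite('pics/a3c.png',cv2.resize(i[0:270,150:500],None,fx=2.2,fy=2.2,interpolation=cv2.INTER_CUBIC))
```

```text
grip 0.3777998171055106 24.628604247118346 0.08220177247770785
lift 0.37682116614670497 24.892941138823517
held 0.3825777460463934 [-0.6851671  -0.25682453 -0.56073135] [ 0.6584968  -0.04573305  0.0884511 ]
t 27.4833
```

View pics/a3c.png

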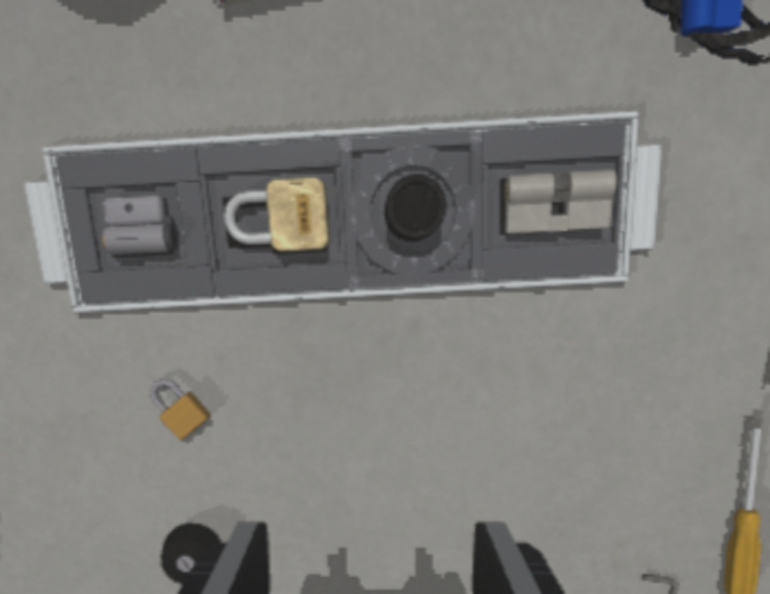

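All four appear to be in their nests: half (137,225), padlock (277,214), loupe (415,207), long (558,202). The small padlock (180,412) and door stop (190,555) are in place. I'll check seating with an oblique crop and the numbers.

Run:
```python
from h import *
T=np.load('a3.npy')
P=dict(half=(137,225,.02,.6492,.1236),pad=(275,214,.018,.6542,.0383),loupe=(415,207,.034,.6586,-.0459),long=(558,202,.02,.6624,-.1312),small=(180,415,.01,.529,.106))
for k,(u,v,z,a,b) in P.items(): 
    p=px('wrist',(u+.5)/2.2-.5+150,(v+.5)/2.2-.5,z,T); print(k,p.round(4),(p[:2]-[a,b]).round(4))
i=snapshot('scene'); cv2.imwrite('pics/s2.png',cv2.resize(i[150:330,190:400],None,fx=3.3,fy=3.3,interpolation=cv2.INTER_CUBIC))
```

```text
half [0.649 0.12  0.02 ] [-0.0002 -0.0036]
pad [0.6554 0.0371 0.018 ] [ 0.0012 -0.0012]
loupe [ 0.6583 -0.0459  0.034 ] [-0.0003 -0.    ]
long [ 0.6621 -0.1319  0.02  ] [-0.0003 -0.0007]
small [0.5284 0.1079 0.01  ] [-0.0006  0.0019]
```

View pics/s2.png

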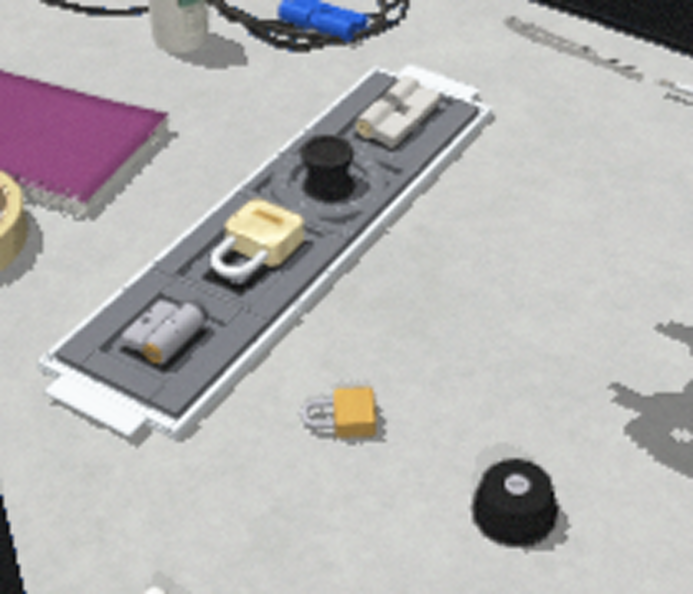

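The scene crop shows the long cylinder (400,110), loupe (327,168), padlock (257,238) and half cylinder (165,330) all seated flat, at most 3.6 mm off centre. The look-alikes have not moved, so I'm handing in.

```bash
python3 -c "
from station import ticket
print(ticket.finish_job())"
```

```text
the job is handed in; nothing more can be done
None
```

The job is handed in: all four things lie in their own nests, measured within 4 mm of centre, and the small padlock and door stop were left where they were; the hand-in call returned no verdict.

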